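Clear the reading station and poise the next sample tube over it

TASK

The tube standing in the grey reading station is finished: drop it into the wire basket. Then take the one tall tube out of the black rack, carry it over the upright white splash screen without touching the screen, and stop with it upright over the middle of the station's empty well, its bottom about a centimetre above the well's mouth and not touching the station. Finish there, still holding the tube in the gripper, and leave all the other things where they are.

Things in the scene. Friction and masses are not known exactly. Their poses are not given: they have to be found in the camera images.
- finished: The finished tube: flat-bottomed round white plastic tube, diameter 28, with a grey screw cap, diameter 31, on its top 26 mm; 120 mm tall over all, 40 to 85 g. Origin at the centre of its underside, z along its axis towards the cap. It starts upright in the station's well, its bottom 30 mm below the well's mouth, so the upper 90 mm stand free.
- finished_mid (a point): Middle of the finished tube, on its axis 60 mm above its underside.
- tall: The next tube, of the same make and size as the finished one (120 mm tall, tube diameter 28, cap diameter 31 and 26 mm high, 40 to 85 g) and the only tall one in the rack. Origin at the centre of its underside, z along its axis towards the cap. It starts upright in any of five wells of the rack, its bottom 12 mm above the work surface and 30 mm below the rack's upper face.
- station: Reading station, fixed: grey block 110 x 110 x 60 mm high with one round well in the middle of its top, diameter 41, 30 mm deep. Origin at the centre of its underside, z up. It and the basket may change places.
- well (a point): Centre of the mouth of the station's well, level with the station's top, 60 mm above the work surface; z up.
- basket: Open wire basket, fixed: 150 (its x) x 130 (its y) x 70 mm high, closed mesh walls 4 mm thick, floor 4 mm thick. Origin at the centre of its underside, z up.
- rack: Black rack, fixed: two plates 180 (its x) x 236 (its y) mm, upper face 42 mm above the work surface, with 3 x 3 round wells of diameter 34 at 56 mm pitch about the centre; the tall tube and four short ones stand in the corner wells and the middle one. An arched handle, 90 mm wide along x, its top 90 mm above the work surface, stands 104 mm from the centre at each y end. Origin at the centre of its underside, z up.
- screen: White splash screen, fixed: upright panel 360 mm long (its x), 6 mm thick (its y), 120 mm high, standing on the work surface between the rack and the station. Origin at the centre of its lower edge, z up.
- short0: Bystander, loose, to be left alone: 62 mm tall, tube diameter 28, cap diameter 31; a short capped white tube in the rack. Origin at its underside, z up.
- short1: Bystander, loose, to be left alone: 62 mm tall, tube diameter 28, cap diameter 31; a short capped white tube in the rack. Origin at its underside, z up.
- short2: Bystander, loose, to be left alone: 62 mm tall, tube diameter 28, cap diameter 31; a short capped white tube in the rack. Origin at its underside, z up.
- short3: Bystander, loose, to be left alone: 62 mm tall, tube diameter 28, cap diameter 31; a short capped white tube in the rack. Origin at its underside, z up.
- reagent: Bystander, loose, to be left alone: Amber bottle, diameter 64, 150 mm high, at the back. Origin at its underside, z up.
- beaker: Bystander, loose, to be left alone: White beaker, rim diameter 66, 80 mm high, at the back. Origin at its underside, z up.
- spatula: Bystander, loose, to be left alone: Spatula, 170 mm long, lying behind the rack. Origin at its underside, z up.
- jar: Bystander, loose, to be left alone: Small grey jar, diameter 52, 46 mm high, behind the rack. Origin at its underside, z up.
Not all that is in view belongs to the job. Leave any purple or red look-alike of the tall alone.

How it is judged:
By the outcome, as a careful person would: the job done as asked, in the order asked, and still so for the second after the job is handed in, while the arm keeps its last pose, push and grip.
It also fails if it takes over 64 s, if anything falls off the work surface, if the arm or the gripper's body presses on something with over 40 N, if the wrist force passes 120 N, or if a joint passes its speed limit or range.

ROBOT

A 6-joint arm with a two-finger parallel gripper is mounted at the origin on the work surface. World frame = base frame: x ahead of the robot, y to its left, z up, the work surface at z = 0. Lengths are in m, angles in rad, forces in N, time in s.
With the tool pointing down it reaches from about 0.325 to 0.9 m from the base axis. Payload 6.1 kg.
Tool frame: the origin (TCP) lies midway between the tips of the shut fingers; the grasp point (between the pads) lies 19 mm behind it; y points along the fingers, x is the direction in which the jaws open and shut, and the axes are right-handed (so a half turn about y gives the same grasp; the last joint's range is limited). The gripper opens to 85 mm and grips with 20 to 120 N. Pads are 22 mm wide; open, the fingers measure 114 mm over their backs; the gripper's body (76 mm by 85 mm) begins 54 mm behind the grasp point. The pads swing forward as they close: fully open they stand 13 mm farther back than shut.
Start: joints at [-1.424, 0.22, 1.526, -0, 1.395, -0.126], TCP at [0.168, -0.602, 0.202] pointing down, gripper open.
Joint ranges: [-2.98, 2.98], [-0.91, 2.08], [0.09, 2.57], [-1.24, 4.39], [0.2, 2.65], [-2.68, 2.68]. Speed limits (rad/s): [2.57, 2.57, 3.01, 3.14, 3.14, 3.14].

INTERFACE

Orientations are given as [roll, pitch, yaw] about the fixed x, y, z axes, in that order (R = Rz(yaw) Ry(pitch) Rx(roll)).
In Python, from bench import read_state, eyes, arm gives the robot as it stands.
- The arm moves only by the tool drive_tool, never from a script. Its argument "deltas" is a list of rows, each an object with "delta_pos": the shift along the world's x, y, z in m, a list of three; "twist": the turn, a rotation vector about the world's x, y, z in rad, a list of three. In form: [{"delta_pos": [x, y, z], "twist": [wx, wy, wz]}, ...]. A call has exactly 10 rows; each row is the pose to reach, as a shift and turn from the pose commanded when the call began; what a row does not reach only later rows make up. A row lasts 1/10 s, in which the tool goes at most 50 mm and 8.59 degrees, less where a joint would pass 70% of its speed; a pose out of reach is approached as far as the arm can. A call with a gripper value outside its range is refused whole. "grip" is the finger opening in m, from 0 to 0.0854, set as the call begins (left out, the last holds). The fingers move at their own pace and stop on an object; the grip force is fixed at half the most. Time passes only in rows, so rows that repeat a pose let the fingers close, or fill a call up. It gives the time, the measured TCP pose, the force and the opening at its end, in the units of the state.
- read_state(): the state, without advancing time (a new reading comes with each control period).
- eyes.grab_frame(name): name is "scene" or "top" or "wrist"; returns a dict with "image" (384x512x3 uint8, red, green, blue), "range_z" (384x512 float32, m along the optical axis (not along the pixel's ray), 0 where there is no reading), "fx", "fy", "cx", "cy" (pixels), "distortion" ([k1, k2, p1, p2, k3] as OpenCV has them; the pictures are not rectified), "xyz" and "attitude" of the camera in the world. Camera axes: x right, y down, z forward; pixel columns grow to the right and rows downward; lengths in m; the calibration is good to about 2 mm. A picture is of the moment at which its call begins.
- arm.finish_job(): hands the job in, once; it reports no verdict.
The state is a dict: "t": time; "q": joint angles; "joint_velocities": joint speeds; "tau": joint torques, N m; "tool_pos": TCP position; "tool_rot": TCP orientation; "ft_force": force on the tool from outside, world axes, zero at the start; "ft_torque": the same for the moment, N m; "opening": finger opening in m.
Only numpy, scipy, OpenCV 4.12 (cv2) and the standard library are available. Lean on these libraries where they do the work, as an engineer would, in place of code of your own. Each camera call takes 0.05 s, during which the arm holds its last target. There are 200 camera calls.

## Working session

There is one attempt and no reset: what is moved stays moved. The work goes in short steps, Python scripts to look and compute and a tool call to move; the robot and the scene stay as the last step left them, time stands still between calls to the robot, and variables do not carry over. Pictures are saved under pics/ and viewed, about 8 in all and at most 12, crops included, and the job is handed in when it is done.

Besides the shell and the picture viewer there is one more tool, called by a JSON object that holds its "fn" and its "kwargs". drive_tool: Moves the arm, as the interface text tells. Its arguments: {"type":"object","properties":{"deltas":{"type":"array","items":{"type":"object","properties":{"delta_pos":{"type":"array","items":{"type":"number"}},"twist":{"type":"array","items":{"type":"number"}}}}},"grip":{"type":"number"}},"required":["deltas"]}

```bash
mkdir -p pics; ls
cat > h.py <<'E'
import numpy as np,cv2
from scipy.spatial.transform import Rotation as R
from bench import read_state, eyes, arm
def grab(n,save=None):
    f=eyes.grab_frame(n)
    if save: cv2.imwrite('pics/'+save+'.png',f['image'][:,:,::-1])
    np.save('/tmp/'+n+'.npy',f,allow_pickle=True)
    return f
def load(n): return np.load('/tmp/'+n+'.npy',allow_pickle=True).item()
def cam(f):
    K=np.array([[f['fx'],0,f['cx']],[0,f['fy'],f['cy']],[0,0,1]]);return K,np.array(f['distortion'])
def cloud(f):
    K,d=cam(f);h,w=f['range_z'].shape
    u,v=np.meshgrid(np.arange(w),np.arange(h))
    p=cv2.undistortPoints(np.stack([u,v],-1).reshape(-1,1,2).astype(float),K,d).reshape(h,w,2)
    z=f['range_z'][...,None]
    P=np.concatenate([p*z,z],-1)
    a=np.array(f['attitude'])
    M=a if a.shape==(3,3) else R.from_euler('xyz',a).as_matrix()
    X=P@M.T+np.array(f['xyz']);X[f['range_z']==0]=np.nan
    return X
E
python3 - <<'E'
from h import *
s=read_state();print(s)
for n in('top','scene'):
    f=grab(n,n+'0');print(n,f['xyz'],f['attitude'],f['fx'],f['distortion'])
    X=cloud(f);print(np.nanmin(X.reshape(-1,3),0),np.nanmax(X.reshape(-1,3),0), np.nanmedian(X[...,2]))
E
```

```text
pics
{'t': 0.0, 'q': array([-1.42410760e+00,  2.21207360e-01,  1.52765554e+00,  2.14593908e-05,
        1.39471408e+00, -1.26102396e-01]), 'joint_velocities': array([ 0.0006299 , -0.00038861, -0.00040713,  0.00166923,  0.00068215,
        0.00056357]), 'tau': array([-6.74773328e-04, -4.96909189e+01, -3.89393413e+01, -2.05602174e-05,
        1.12273759e-02, -3.02060994e-05]), 'tool_pos': array([ 0.16828916, -0.60120559,  0.20128743]), 'tool_rot': array([-1.57052581,  0.0019659 , -1.29800871]), 'ft_force': array([-0.64402114,  0.15297866, -0.02567093]), 'ft_torque': array([-0.03413571,  0.01047235, -0.00124476]), 'opening': 0.08542770458028354}
top [0.41487443 0.04144681 1.17972912] [-2.99003497 -0.01083576 -1.56679556] 391.1626886505825 [0.02483134 0.         0.         0.         0.        ]
[ 0.04015251 -1.36753186 -0.77291173] [1.69884354 1.33823748 0.6104896 ] 8.553906126651523e-05
scene [1.17849239 0.98593181 0.8553313 ] [-2.16534605  0.01631281  2.56295251] 479.7364549423339 [-0.01614441  0.          0.          0.          0.        ]
[-1.61787383 -1.99270344 -0.76932748] [1.44113903 0.75165248 0.5683134 ] 0.0008544692016255739
```

View pics/top0.png

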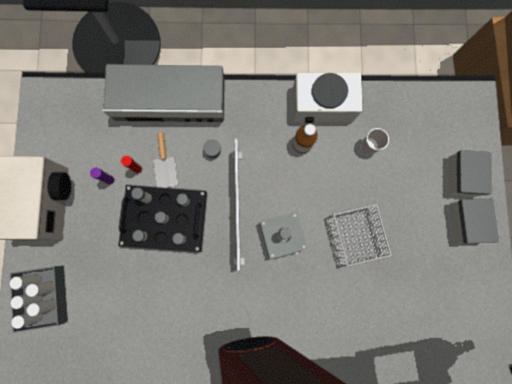

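View pics/scene0.png

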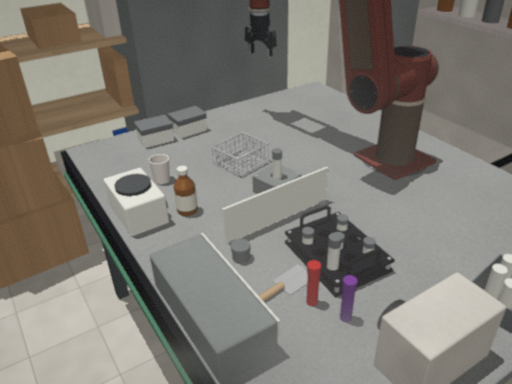

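The top view shows the rack around (163,218), the tall tube in its upper-left well (~138,195), the screen at column ~238 (rows 140–268), the station at (283,236) with the finished tube, and the basket at (358,236). The scene view confirms the tall tube, at (335,250), with red and purple look-alikes beside it.

Run:
```python
from h import *
f=load('top');X=cloud(f);g=load('scene');Y=cloud(g)
def circ(P):
    (c,r)=cv2.minEnclosingCircle(P[:,:2].astype(np.float32));return np.round(c,4),round(r,4)
def reg(X,u0,u1,v0,v1,z0,z1):
    P=X[v0:v1,u0:u1].reshape(-1,3);return P[(P[:,2]>z0)&(P[:,2]<z1)]
for nm,a in dict(fin_cap=(270,300,220,255,.13,.17),tall_cap=(125,150,180,210,.11,.16),
  ):
    pass
def show(nm,P):
    if len(P)==0: print(nm,'none');return
    r=cv2.minAreaRect(P[:,:2].astype(np.float32)*1000)
    print(nm,len(P),'mean',P.mean(0).round(4),'min',P.min(0).round(3),'max',P.max(0).round(3),'rect',np.round(r[0],1),np.round(r[1],1),round(r[2],1))
show('fin cap',reg(X,265,305,215,260,.135,.17))
show('station top',reg(X,255,312,205,265,.052,.07))
show('basket rim',reg(X,318,398,195,275,.06,.085))
show('screen top',reg(X,225,250,130,280,.105,.13))
show('rack',reg(X,110,215,175,260,.034,.05))
show('tall cap',reg(X,120,155,178,212,.12,.15))
show('shorts',reg(X,110,215,175,260,.066,.08))
show('handles+',reg(X,105,215,175,260,.08,.1))
# scene cam: global world boxes
Q=Y.reshape(-1,3);Q=Q[~np.isnan(Q[:,0])]
def box(nm,c,r,z0,z1):
    m=(abs(Q[:,:2]-c)<r).all(1)&(Q[:,2]>z0)&(Q[:,2]<z1);show('S '+nm,Q[m])
for nm,(u0,u1,v0,v1,z0,z1) in dict(fin=(265,290,145,185,.135,.17),stn=(245,305,160,205,.052,.07),bask=(205,275,130,178,.06,.085),scr=(215,335,165,240,.11,.13),tall=(322,350,228,275,.12,.15),rack=(280,395,210,290,.034,.05)).items():
    show('S '+nm,reg(Y,u0,u1,v0,v1,z0,z1))
im=f['image'][160:290,90:400];cv2.imwrite('pics/c.png',cv2.resize(im,None,fx=2.5,fy=2.5,interpolation=cv2.INTER_CUBIC)[:,:,::-1])
```

```text
Traceback (most recent call last):
ValueError: too many values to unpack (expected 2)
```

```bash
cat > m.py <<'E'
from h import *
def reg(X,u0,u1,v0,v1,z0,z1):
    P=X[v0:v1,u0:u1].reshape(-1,3);return P[(P[:,2]>z0)&(P[:,2]<z1)]
def show(nm,P):
    if len(P)==0: print(nm,'none');return
    r=cv2.minAreaRect(P[:,:2].astype(np.float32)*1000)
    print(nm,len(P),'mean',P.mean(0).round(4),'min',P.min(0).round(3),'max',P.max(0).round(3),'rect',np.round(r[0],1),np.round(r[1],1),round(r[2],1))
E
python3 - <<'E'
from m import *
f=load('top');X=cloud(f);g=load('scene');Y=cloud(g)
show('fin cap',reg(X,265,305,215,260,.135,.17))
show('station top',reg(X,255,312,205,265,.052,.07))
show('basket rim',reg(X,318,398,195,275,.06,.085))
show('screen top',reg(X,225,250,130,280,.105,.13))
show('rack',reg(X,110,215,175,260,.034,.05))
show('tall cap',reg(X,120,155,178,212,.12,.15))
show('shorts',reg(X,110,215,175,260,.066,.08))
show('handles+',reg(X,105,215,175,260,.08,.1))
for nm,(u0,u1,v0,v1,z0,z1) in dict(fin=(265,290,145,185,.14,.17),stn=(245,305,160,205,.052,.07),bask=(205,275,130,178,.06,.085),scr=(215,335,165,240,.11,.13),tall=(322,350,228,275,.122,.15),rack=(280,395,210,290,.034,.05)).items():
    show('S '+nm,reg(Y,u0,u1,v0,v1,z0,z1))
im=f['image'][160:290,90:400];cv2.imwrite('pics/c.png',cv2.resize(im,None,fx=2.5,fy=2.5,interpolation=cv2.INTER_CUBIC)[:,:,::-1])
E
```

```text
fin cap 114 mean [ 0.4575 -0.0653  0.1501] min [ 0.443 -0.08   0.14 ] max [ 0.472 -0.051  0.156] rect [457.2 -65.1] [28.7 28.8] 0.7
station top 1333 mean [ 0.4552 -0.069   0.0604] min [ 0.389 -0.136  0.053] max [ 0.522 -0.005  0.07 ] rect [455.2 -69.7] [111.6 110.5] 15.2
basket rim 354 mean [ 0.456  -0.29    0.0701] min [ 0.369 -0.368  0.061] max [ 0.546 -0.21   0.076] rect [ 456.7 -288.7] [153.3 131.6] 13.2
screen top 295 mean [0.5346 0.062  0.12  ] min [0.359 0.056 0.105] max [0.721 0.07  0.126] rect [539.7  62.3] [361.7   6. ] 1.6
rack 3849 mean [0.5007 0.2803 0.042 ] min [0.405 0.156 0.034] max [0.629 0.441 0.05 ] rect [514.2 306.4] [289.8 204. ] 84.7
tall cap 111 mean [0.5631 0.332  0.1316] min [0.549 0.318 0.12 ] max [0.578 0.348 0.137] rect [563.5 332.5] [29.  28.1] 22.8
shorts 433 mean [0.4883 0.2722 0.0738] min [0.427 0.171 0.066] max [0.572 0.389 0.08 ] rect [503.1 279.7] [211.  144.8] 85.9
handles+ 269 mean [0.5071 0.2866 0.0884] min [0.449 0.171 0.08 ] max [0.62  0.438 0.098] rect [512.3 314.3] [296.7 138.1] 73.9
S fin 70 mean [ 0.4599 -0.0589  0.148 ] min [ 0.443 -0.079  0.14 ] max [ 0.473 -0.044  0.153] rect [458.1 -61.8] [35.3 29.6] 89.1
S stn 714 mean [ 0.469  -0.036   0.0603] min [ 0.388 -0.131  0.052] max [0.562 0.071 0.07 ] rect [466.2 -23.5] [222.7 144.6] 77.1
S bask 306 mean [ 0.4664 -0.2245  0.0667] min [ 0.369 -0.368  0.06 ] max [ 0.546 -0.059  0.082] rect [ 448.8 -212.1] [167.  298.8] 6.7
S scr 461 mean [0.5542 0.0714 0.1168] min [0.364 0.057 0.11 ] max [0.721 0.336 0.13 ] rect [578.1 114.7] [343.  281.7] 53.2
S tall 122 mean [0.5666 0.3379 0.1305] min [0.547 0.32  0.122] max [0.58  0.351 0.136] rect [564.4 335. ] [32.  29.5] 78.2
S rack 2947 mean [0.5128 0.2935 0.0417] min [0.408 0.068 0.034] max [0.67  0.407 0.05 ] rect [495.8 260.9] [331.5 241.5] 67.9
```

View pics/c.png

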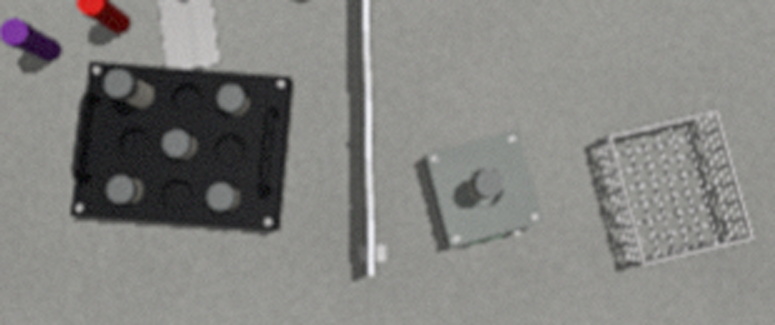

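The crop agrees with the measurements (all in m): finished cap (0.457,-0.066), well (0.455,-0.070), basket (0.457,-0.289), screen y≈0.062 and tall cap (0.563,0.332). I'll move above the finished tube next.

{"fn": "drive_tool", "kwargs": {"deltas": [{"delta_pos": [0.02, 0.04, 0.01], "twist": [0, 0, 0]}, {"delta_pos": [0.045, 0.085, 0.01], "twist": [0, 0, 0]}, {"delta_pos": [0.067, 0.125, 0.01], "twist": [0, 0, 0]}, {"delta_pos": [0.09, 0.167, 0.01], "twist": [0, 0, 0]}, {"delta_pos": [0.112, 0.209, 0.01], "twist": [0, 0, 0]}, {"delta_pos": [0.135, 0.251, 0.01], "twist": [0, 0, 0]}, {"delta_pos": [0.157, 0.292, 0.01], "twist": [0, 0, 0]}, {"delta_pos": [0.18, 0.334, 0.01], "twist": [0, 0, 0]}, {"delta_pos": [0.202, 0.376, 0.01], "twist": [0, 0, 0]}, {"delta_pos": [0.22, 0.41, 0.01], "twist": [0, 0, 0]}], "grip": 0.07}}

```text
t: 1.1
tool_pos: [0.3889, -0.1895, 0.2122]
tool_rot: [-1.571, 0.0, -1.297]
ft_force: [-0.1, -0.3, 1.0]
opening: 0.0698
```

{"fn": "drive_tool", "kwargs": {"deltas": [{"delta_pos": [0.02, 0.035, 0], "twist": [0, 0, 0]}, {"delta_pos": [0.04, 0.07, 0], "twist": [0, 0, 0]}, {"delta_pos": [0.055, 0.1, 0], "twist": [0, 0, 0]}, {"delta_pos": [0.069, 0.126, 0], "twist": [0, 0, 0]}, {"delta_pos": [0.069, 0.126, 0], "twist": [0, 0, 0]}, {"delta_pos": [0.069, 0.126, 0], "twist": [0, 0, 0]}, {"delta_pos": [0.069, 0.126, 0], "twist": [0, 0, 0]}, {"delta_pos": [0.069, 0.126, 0], "twist": [0, 0, 0]}, {"delta_pos": [0.069, 0.126, 0], "twist": [0, 0, 0]}, {"delta_pos": [0.069, 0.126, 0], "twist": [0, 0, 0]}]}}

```text
t: 2.1
tool_pos: [0.4572, -0.0665, 0.2125]
tool_rot: [-1.571, -0.0, -1.299]
ft_force: [0.0, -0.2, 0.0]
opening: 0.0696
```

Run:
```python
from m import *
f=grab('wrist','w1');X=cloud(f);P=X.reshape(-1,3);print(f['xyz'],f['attitude'],read_state()['tool_pos'])
def b(n,c,r,z0,z1):
    m=(np.linalg.norm(P[:,:2]-c,axis=1)<r)&(P[:,2]>z0)&(P[:,2]<z1);show(n,P[m])
b('fin',(.457,-.066),.03,.14,.165);b('stn',(.455,-.07),.085,.055,.066)
```

```text
[ 0.52125139 -0.04939377  0.3833361 ] [ 2.87019473e+00 -9.30716483e-04 -1.29944295e+00] [ 0.45726903 -0.06642262  0.21246652]
fin 1382 mean [ 0.4577 -0.0655  0.1491] min [ 0.441 -0.081  0.14 ] max [ 0.472 -0.051  0.152] rect [456.9 -65.7] [29.9 30.4] 63.0
stn 10053 mean [ 0.46   -0.0677  0.0596] min [ 0.387 -0.136  0.055] max [ 0.522 -0.001  0.066] rect [454.6 -68.7] [111.1 111.2] 15.1
```

View pics/w1.png

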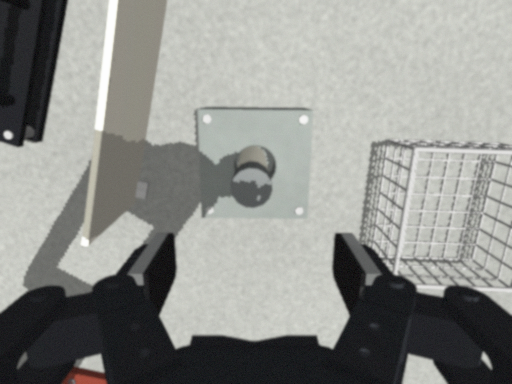

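The wrist view shows the finished cap at (252,185), between the jaws, with clear space around it. I'll descend, grip and lift.

{"fn": "drive_tool", "kwargs": {"deltas": [{"delta_pos": [0, 0, -0.02], "twist": [0, 0, 0]}, {"delta_pos": [0, 0.001, -0.045], "twist": [0, 0, 0]}, {"delta_pos": [0, 0.001, -0.07], "twist": [0, 0, 0]}, {"delta_pos": [0, 0.001, -0.085], "twist": [0, 0, 0]}, {"delta_pos": [0, 0.001, -0.095], "twist": [0, 0, 0]}, {"delta_pos": [0, 0.001, -0.095], "twist": [0, 0, 0]}, {"delta_pos": [0, 0.001, -0.095], "twist": [0, 0, 0]}, {"delta_pos": [0, 0.001, -0.095], "twist": [0, 0, 0]}, {"delta_pos": [0, 0.001, -0.095], "twist": [0, 0, 0]}, {"delta_pos": [0, 0.001, -0.095], "twist": [0, 0, 0]}]}}

```text
t: 3.15
tool_pos: [0.4579, -0.065, 0.1181]
tool_rot: [-1.57, -0.001, -1.298]
ft_force: [-0.5, -0.0, -0.4]
opening: 0.0702
```

{"fn": "drive_tool", "kwargs": {"deltas": [{"delta_pos": [0, 0, 0], "twist": [0, 0, 0]}, {"delta_pos": [0, 0, 0], "twist": [0, 0, 0]}, {"delta_pos": [0, 0, 0], "twist": [0, 0, 0]}, {"delta_pos": [0, 0, 0], "twist": [0, 0, 0]}, {"delta_pos": [0, 0, 0], "twist": [0, 0, 0]}, {"delta_pos": [0, 0, 0], "twist": [0, 0, 0]}, {"delta_pos": [0, 0, 0], "twist": [0, 0, 0]}, {"delta_pos": [0, 0, 0], "twist": [0, 0, 0]}, {"delta_pos": [0, 0, 0], "twist": [0, 0, 0]}, {"delta_pos": [0, 0, 0], "twist": [0, 0, 0]}], "grip": 0.0}}

```text
t: 4.15
tool_pos: [0.4578, -0.0649, 0.1179]
tool_rot: [-1.57, -0.0, -1.298]
ft_force: [-0.3, 0.4, 5.3]
opening: 0.0255
```

The opening of 25.5 mm is less than the cap's 31 mm, so I'll look before lifting.

Run:
```python
from m import *
f=grab('wrist');g=grab('scene');print(read_state()['opening'],read_state()['ft_force'])
a=cv2.resize(f['image'][130:384,150:370],(520,600));b=cv2.resize(g['image'][120:220,235:325],None,fx=6,fy=6)
b=cv2.resize(g['image'][130:230,240:286],(276,600),interpolation=cv2.INTER_CUBIC)
cv2.imwrite('pics/w2.png',np.hstack([a,b])[:,:,::-1])
```

```text
0.02514733325349635 [ 0.20587815 -0.14428467  4.79412069]
```

View pics/w2.png

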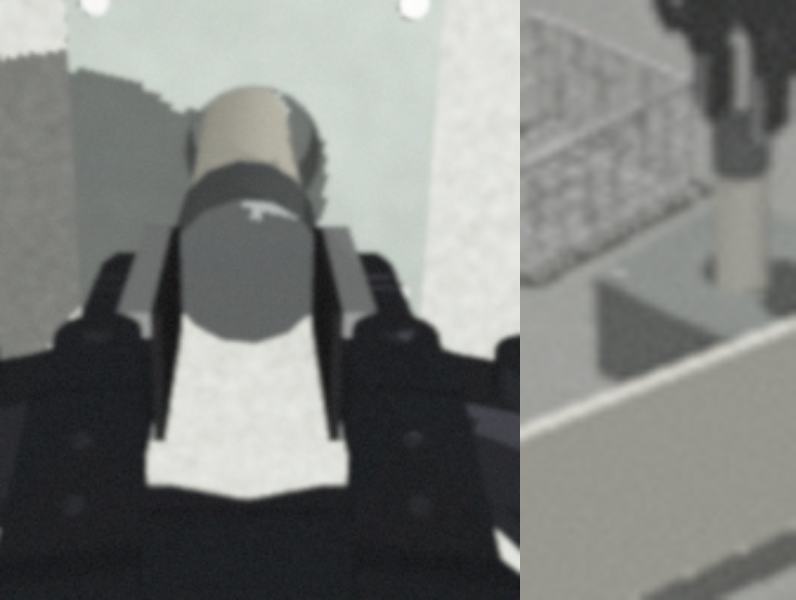

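Run:
```python
from m import *
f=load('wrist');X=cloud(f)
# crop->raw: u=150+cu*220/520, v=130+cv*254/600
for cu,cv_ in [(145,240),(130,300),(95,265),(345,240),(365,300),(380,270),(250,230),(250,320),(185,260),(310,260),(172,235),(325,235),(165,330),(330,330)]:
    u=int(150+cu*220/520);v=int(130+cv_*254/600);print(cu,cv_,X[v,u].round(4))
s=load('scene');Y=cloud(s);Q=Y[130:165,258:275]
np.set_printoptions(linewidth=250)
print((Q[:,:,2]*1000).round()[::2])
print(Y[150:160:3,262:272,:2].round(3).tolist()[0])
```

```text
145 240 [ 0.4622 -0.0454  0.1567]
130 300 [ 0.4623 -0.0461  0.18  ]
95 265 [ 0.4057 -0.0306  0.0596]
345 240 [ 0.4714 -0.0804  0.1555]
365 300 [ 0.4718 -0.0806  0.1798]
380 270 [ 0.4697 -0.0868  0.1611]
250 230 [ 0.4659 -0.064   0.1487]
250 320 [ 0.4478 -0.069   0.1493]
185 260 [ 0.4566 -0.0538  0.1491]
310 260 [ 0.4632 -0.0771  0.1493]
172 235 [ 0.4634 -0.0497  0.1544]
325 235 [ 0.471  -0.077   0.1545]
165 330 [ 0.4586 -0.0522  0.1794]
330 330 [ 0.4653 -0.077   0.1789]
[[ -0.   2.   0.  -1. 206. 209. 209. 208.   3. 205. 217. 219. 217. 220. 217. 215. 214.]
 [  2.  -1.  -1.   4.   0. 201. 198. 203. 203. 201. 205. 207. 213. 210. 210. 201. 199.]
 [  3.  -1.  -2.  -2.  -2.  -3. 196. 193. 199. 194. 198. 201. 204. 205. 198. 199. 198.]
 [  1.  -4.   2.  -2.   3.   0.  -1.   5.   2.  -1. 192. 194. 195. 194. 193. 193. 192.]
 [ 73.   1.   2.   0.   0.   0.  -1.   5.  -4.   2.   1. 186. 190. 187. 186. 185. 184.]
 [  2.   0.  71.  70.  75.   2.   2.  -0.  -1.  -2.   2. 179. 179. 181. 181.  nan 180.]
 [ -2.   1.   1.   0.   0.   0.  66.  67.  73.  69.   2. 172. 175. 176. 174. 173. 171.]
 [ 50.  4
[... 430 characters left out ...]

 [ 46.  -1.  41.  13.  -1.  -0.  35.  -0.   1.   0.  29.   2.   0.  -0. 141. 142. 143.]
 [ -1.  -0.  37.   5.   3.  -0.  28.   3.   0.  -2.  17.  -2.  -1.   0. 131. 133. 137.]
 [  0.  -1.  28.  24.   2.  -1.  18.   3.   1.   3.   9.  -4.   1.   2.   4. 126. 128.]
 [ -0.  -0.  18.   3.  -2.  -1.   8.  -0.   1.   2.   3.   0.  -2.   2.   1. 120. 120.]
 [ -2.  -0.  10.  -0.   4.   6.   1.   1.   0.   2.   1.  -2.  -0.  -2.   1. 110. 114.]
 [ -5.  -2.   3.  -0.   0.   4.  -1.   1.  -0.   1.   0.  -1.   1.   4.  62. 105. 103.]]
[[0.349, -0.317], [0.347, -0.313], [0.391, -0.239], [0.388, -0.236], [0.335, -0.311], [0.335, -0.305], [0.372, -0.242], [0.329, -0.301], [0.327, -0.297], [0.321, -0.299]]
```

```bash
cat >> h.py <<'E'
def proj(f,P):
    K,d=cam(f);M=R.from_euler('xyz',f['attitude']).as_matrix()
    p=(np.atleast_2d(P)-np.array(f['xyz']))@M
    return cv2.projectPoints(p.reshape(-1,1,3),np.zeros(3),np.zeros(3),K,d)[0].reshape(-1,2)
E
python3 - <<'E'
from m import *
import h
s=load('scene');w=load('wrist');st=read_state()
print('scene0 TCP px',h.proj(s,[[.168,-.601,.201],[.168,-.601,.22],[.168,-.601,.235]]))
T=st['tool_pos'];jx=np.array([np.cos(-1.298),np.sin(-1.298),0])
for sg in(1,-1):
  for off in (0,.019,.035):
    p=T+sg*.014*jx+np.array([0,0,off]);print(sg,off,'wrist',h.proj(w,p).round(1),'scene',h.proj(s,p).round(1))
a=cv2.imread('pics/scene0.png')[15:65,235:290];a=cv2.resize(a,None,fx=7,fy=7,interpolation=cv2.INTER_CUBIC)
b=cv2.resize(s['image'][115:165,250:305][:,:,::-1],None,fx=7,fy=7,interpolation=cv2.INTER_CUBIC)
cv2.imwrite('pics/s2.png',np.hstack([a,b]))
E
```

```text
scene0 TCP px [[260.34991687  65.32284612]
 [260.25708409  60.68720086]
 [260.18308062  56.99177921]]
1 0 wrist [[278. 219.]] scene [[272.9 157.5]]
1 0.019 wrist [[280.8 232.9]] scene [[272.9 152.1]]
1 0.035 wrist [[283.6 247.3]] scene [[272.9 147.4]]
-1 0 wrist [[227. 219.]] scene [[280.  160.4]]
-1 0.019 wrist [[224.1 233. ]] scene [[280.  154.9]]
-1 0.035 wrist [[221.  247.4]] scene [[280.  150.3]]
```

View pics/s2.png

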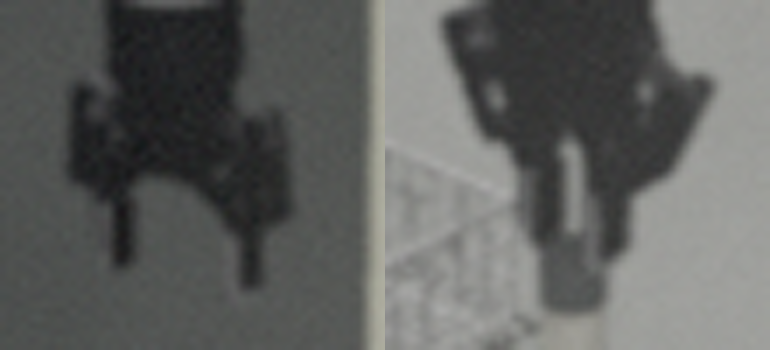

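The s2 picture shows the fingertips at about raw (272,150) and (283,152). The commanded TCP projects to rows 157–160, so the real tips sit about 30 mm higher than stated and pinch only the cap's top edge. I'll reopen, go 30 mm lower and check.

{"fn": "drive_tool", "kwargs": {"deltas": [{"delta_pos": [0, 0, 0], "twist": [0, 0, 0]}, {"delta_pos": [0, 0, 0], "twist": [0, 0, 0]}, {"delta_pos": [0, 0, 0], "twist": [0, 0, 0]}, {"delta_pos": [0, 0, 0], "twist": [0, 0, 0]}, {"delta_pos": [0, 0, 0], "twist": [0, 0, 0]}, {"delta_pos": [0, 0, -0.01], "twist": [0, 0, 0]}, {"delta_pos": [0, 0, -0.02], "twist": [0, 0, 0]}, {"delta_pos": [0, 0, -0.03], "twist": [0, 0, 0]}, {"delta_pos": [0, 0, -0.03], "twist": [0, 0, 0]}, {"delta_pos": [0, 0, -0.03], "twist": [0, 0, 0]}], "grip": 0.07}}

```text
t: 5.25
tool_pos: [0.4569, -0.0647, 0.0867]
tool_rot: [-1.572, 0.001, -1.298]
ft_force: [0.1, 0.1, 0.2]
opening: 0.0699
```

Run:
```python
from m import *
f=grab('wrist','w3');X=cloud(f);P=X.reshape(-1,3);s=read_state();T=s['tool_pos'];print(T,s['opening'],s['ft_force'])
Rm=R.from_euler('xyz',s['tool_rot']).as_matrix()
m=(np.linalg.norm(P[:,:2]-[.457,-.066],axis=1)<.03)&(P[:,2]>.12)&(P[:,2]<.17);show('fin',P[m])
L=(P-T)@Rm   # tool frame: y along fingers
for sg in(1,-1):
    m=(L[:,0]*sg>.03)&(L[:,0]*sg<.06)&(abs(L[:,2])<.03)&(L[:,1]>-.075)&(L[:,1]<.015)
    q=L[m];print(sg,len(q),'tip y (tool) pct',np.percentile(q[:,1],[50,90,98,100]).round(4) if len(q) else '', 'x',np.percentile(q[:,0],[2,50,98]).round(3))
```

```text
[ 0.45735014 -0.06485703  0.08726908] 0.0702474933182256 [-0.92476698 -0.05501833 -0.1316914 ]
fin 6472 mean [ 0.4605 -0.0643  0.1463] min [ 0.442 -0.081  0.12 ] max [ 0.473 -0.05   0.152] rect [457.2 -65.2] [30.9 30.6] 25.3
1 2645 tip y (tool) pct [-0.059  -0.0431 -0.0382 -0.0352] x [0.035 0.036 0.048]
-1 2643 tip y (tool) pct [-0.059  -0.0431 -0.0379 -0.0353] x [-0.047 -0.035 -0.034]
```

View pics/w3.png

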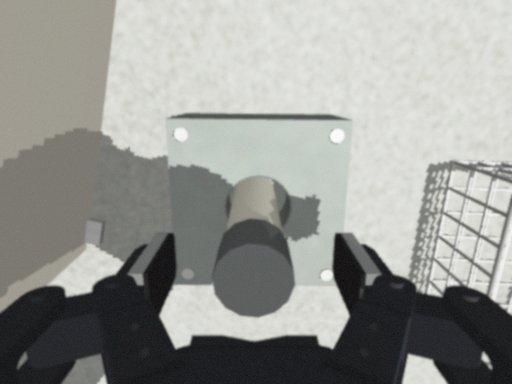

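The wrist view shows the cap at (254,275), now well between the finger pads, and depth puts the tips at z≈0.12. I'll close, then lift slightly.

{"fn": "drive_tool", "kwargs": {"deltas": [{"delta_pos": [0, 0, 0], "twist": [0, 0, 0]}, {"delta_pos": [0, 0, 0], "twist": [0, 0, 0]}, {"delta_pos": [0, 0, 0], "twist": [0, 0, 0]}, {"delta_pos": [0, 0, 0], "twist": [0, 0, 0]}, {"delta_pos": [0, 0, 0], "twist": [0, 0, 0]}, {"delta_pos": [0, 0, 0], "twist": [0, 0, 0]}, {"delta_pos": [0, 0, 0], "twist": [0, 0, 0]}, {"delta_pos": [0, 0, 0], "twist": [0, 0, 0]}, {"delta_pos": [0, 0, 0.005], "twist": [0, 0, 0]}, {"delta_pos": [0, 0, 0.01], "twist": [0, 0, 0]}], "grip": 0.0}}

```text
t: 6.3
tool_pos: [0.4567, -0.0647, 0.0971]
tool_rot: [-1.572, 0.001, -1.298]
ft_force: [0.7, 0.0, 0.3]
opening: 0.028
```

{"fn": "drive_tool", "kwargs": {"deltas": [{"delta_pos": [0, 0, 0.02], "twist": [0, 0, 0]}, {"delta_pos": [0, 0, 0.045], "twist": [0, 0, 0]}, {"delta_pos": [0, 0, 0.065], "twist": [0, 0, 0]}, {"delta_pos": [0, 0, 0.08], "twist": [0, 0, 0]}, {"delta_pos": [0, 0, 0.08], "twist": [0, 0, 0]}, {"delta_pos": [0, 0, 0.08], "twist": [0, 0, 0]}, {"delta_pos": [0, 0, 0.08], "twist": [0, 0, 0]}, {"delta_pos": [0, 0, 0.08], "twist": [0, 0, 0]}, {"delta_pos": [0, 0, 0.08], "twist": [0, 0, 0]}, {"delta_pos": [0, 0, 0.08], "twist": [0, 0, 0]}]}}

```text
t: 7.3
tool_pos: [0.4571, -0.0648, 0.1769]
tool_rot: [-1.572, 0.001, -1.298]
ft_force: [0.2, 0.2, -0.7]
opening: 0.0288
```

Run:
```python
from m import *
f=grab('top');X=cloud(f);P=X.reshape(-1,3);s=read_state();print(s['tool_pos'],s['opening'],s['ft_force'])
f=grab('scene');Y=cloud(f).reshape(-1,3)
m=(np.linalg.norm(Y[:,:2]-[.457,-.066],axis=1)<.035)&(Y[:,2]>.065)&(Y[:,2]<.26);q=Y[m];h=np.histogram(q[:,2],np.arange(.06,.27,.01));print(h[0])
w=grab('wrist');Z=cloud(w).reshape(-1,3);m=(np.linalg.norm(Z[:,:2]-s['tool_pos'][:2],axis=1)<.013)&(Z[:,2]>.2)&(Z[:,2]<.25);show('cap',Z[m])
```

```text
[ 0.45721079 -0.06482811  0.17703008] 0.02900624855277008 [-0.67028168 -0.19662188 -0.99913968]
[ 1  0  0  0  0  0 27 25 25 29 22 29 24 29 29 39 55 74 45 53]
cap 3647 mean [ 0.458  -0.0644  0.2368] min [ 0.444 -0.078  0.2  ] max [ 0.47  -0.052  0.24 ] rect [457.2 -64.9] [25.7 25.8] 58.1
```

The tube is held, with its bottom at z≈0.12. I'll take it to the basket.

{"fn": "drive_tool", "kwargs": {"deltas": [{"delta_pos": [0, -0.015, 0], "twist": [0, 0, 0]}, {"delta_pos": [0, -0.04, 0], "twist": [0, 0, 0]}, {"delta_pos": [0, -0.07, 0], "twist": [0, 0, 0]}, {"delta_pos": [0, -0.105, 0], "twist": [0, 0, 0]}, {"delta_pos": [0, -0.14, 0], "twist": [0, 0, 0]}, {"delta_pos": [0, -0.17, 0], "twist": [0, 0, 0]}, {"delta_pos": [0, -0.2, 0], "twist": [0, 0, 0]}, {"delta_pos": [0, -0.218, 0], "twist": [0, 0, 0]}, {"delta_pos": [0, -0.224, 0], "twist": [0, 0, 0]}, {"delta_pos": [0, -0.224, 0], "twist": [0, 0, 0]}]}}

```text
t: 8.45
tool_pos: [0.4573, -0.2889, 0.1772]
tool_rot: [-1.571, 0.001, -1.299]
ft_force: [-0.1, -0.2, -1.5]
opening: 0.0287
```

{"fn": "drive_tool", "kwargs": {"deltas": [{"delta_pos": [0, 0, -0.015], "twist": [0, 0, 0]}, {"delta_pos": [0, 0, -0.035], "twist": [0, 0, 0]}, {"delta_pos": [0, 0, -0.055], "twist": [0, 0, 0]}, {"delta_pos": [0, 0, -0.075], "twist": [0, 0, 0]}, {"delta_pos": [0, 0, -0.09], "twist": [0, 0, 0]}, {"delta_pos": [0, 0, -0.1], "twist": [0, 0, 0]}, {"delta_pos": [0, 0, -0.106], "twist": [0, 0, 0]}, {"delta_pos": [0, 0, -0.11], "twist": [0, 0, 0]}, {"delta_pos": [0, 0, -0.11], "twist": [0, 0, 0]}, {"delta_pos": [0, 0, -0.11], "twist": [0, 0, 0]}]}}

```text
t: 9.45
tool_pos: [0.4578, -0.2893, 0.0681]
tool_rot: [-1.57, -0.001, -1.298]
ft_force: [-0.8, -0.1, -1.3]
opening: 0.0286
```

{"fn": "drive_tool", "kwargs": {"deltas": [{"delta_pos": [0, 0, 0], "twist": [0, 0, 0]}, {"delta_pos": [0, 0, 0], "twist": [0, 0, 0]}, {"delta_pos": [0, 0, 0], "twist": [0, 0, 0]}, {"delta_pos": [0, 0, 0], "twist": [0, 0, 0]}, {"delta_pos": [0, 0, 0], "twist": [0, 0, 0]}, {"delta_pos": [0, 0, 0.02], "twist": [0, 0, 0]}, {"delta_pos": [0, 0, 0.05], "twist": [0, 0, 0]}, {"delta_pos": [0, 0, 0.09], "twist": [0, 0, 0]}, {"delta_pos": [0, 0, 0.13], "twist": [0, 0, 0]}, {"delta_pos": [0, 0, 0.15], "twist": [0, 0, 0]}], "grip": 0.06}}

```text
t: 10.45
tool_pos: [0.4587, -0.29, 0.2218]
tool_rot: [-1.568, -0.005, -1.298]
ft_force: [-0.3, 0.8, 0.2]
opening: 0.0599
```

Run:
```python
from m import *
f=grab('top');X=cloud(f)
show('tube in basket',reg(X,310,400,190,280,.1,.145))
s=grab('scene');a=f['image'][150:300,270:430];b=s['image'][90:240,170:330]
cv2.imwrite('pics/b.png',cv2.resize(np.hstack([a,b]),None,fx=2.4,fy=2.4)[:,:,::-1]);print(read_state()['tool_pos'])
show('tall',reg(X,120,155,178,212,.12,.15))
```

```text
tube in basket 83 mean [ 0.4565 -0.2816  0.1204] min [ 0.44  -0.297  0.102] max [ 0.469 -0.273  0.128] rect [ 457.7 -283.8] [20.  30.1] 67.1
[ 0.45928874 -0.29049148  0.22181103]
tall 111 mean [0.5634 0.3321 0.1313] min [0.549 0.318 0.12 ] max [0.579 0.348 0.136] rect [564.  333.1] [28.2 28.6] 63.7
```

View pics/b.png

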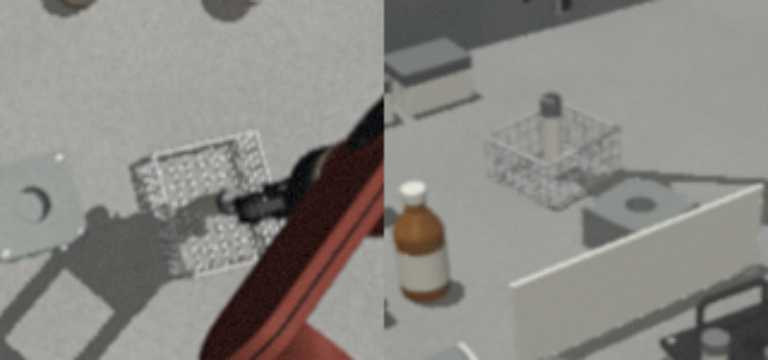

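The finished tube stands in the basket (scene crop (551,125)). Next I'll cross to above the tall tube and turn the jaws along the rack's x axis, clear of the handle.

{"fn": "drive_tool", "kwargs": {"deltas": [{"delta_pos": [0.006, 0.035, 0.01], "twist": [0, 0, 0.08]}, {"delta_pos": [0.013, 0.08, 0.01], "twist": [0, 0, 0.2]}, {"delta_pos": [0.02, 0.125, 0.01], "twist": [0, 0, 0.32]}, {"delta_pos": [0.028, 0.17, 0.01], "twist": [0, 0, 0.44]}, {"delta_pos": [0.035, 0.215, 0.01], "twist": [0, 0, 0.56]}, {"delta_pos": [0.043, 0.26, 0.01], "twist": [0, 0, 0.68]}, {"delta_pos": [0.05, 0.305, 0.01], "twist": [0, 0, 0.8]}, {"delta_pos": [0.058, 0.35, 0.01], "twist": [0, 0, 0.92]}, {"delta_pos": [0.066, 0.395, 0.01], "twist": [0, 0, 1.04]}, {"delta_pos": [0.072, 0.43, 0.01], "twist": [0, 0, 1.15]}]}}

```text
t: 11.55
tool_pos: [0.5285, 0.1437, 0.2255]
tool_rot: [-1.571, 0.002, -0.142]
ft_force: [0.3, -0.9, -1.1]
opening: 0.0604
```

{"fn": "drive_tool", "kwargs": {"deltas": [{"delta_pos": [0.006, 0.035, 0], "twist": [0, 0, 0.04]}, {"delta_pos": [0.013, 0.08, 0], "twist": [0, 0, 0.08]}, {"delta_pos": [0.02, 0.12, 0], "twist": [0, 0, 0.08]}, {"delta_pos": [0.027, 0.16, 0], "twist": [0, 0, 0.08]}, {"delta_pos": [0.032, 0.185, 0], "twist": [0, 0, 0.08]}, {"delta_pos": [0.032, 0.193, 0], "twist": [0, 0, 0.08]}, {"delta_pos": [0.032, 0.193, 0], "twist": [0, 0, 0.08]}, {"delta_pos": [0.032, 0.193, 0], "twist": [0, 0, 0.08]}, {"delta_pos": [0.032, 0.193, 0], "twist": [0, 0, 0.08]}, {"delta_pos": [0.032, 0.193, 0], "twist": [0, 0, 0.08]}]}}

```text
t: 12.55
tool_pos: [0.5616, 0.3329, 0.2276]
tool_rot: [-1.571, -0.0, -0.069]
ft_force: [-0.1, -0.4, 0.4]
opening: 0.0598
```

Run:
```python
from m import *
f=grab('wrist','w4');P=cloud(f).reshape(-1,3);s=read_state();print(s['tool_pos'],s['tool_rot'],s['q'])
def b(n,c,r,z0,z1):
    m=(np.linalg.norm(P[:,:2]-c,axis=1)<r)&(P[:,2]>z0)&(P[:,2]<z1);show(n,P[m])
b('tall',(.5635,.3325),.03,.122,.145);b('tall all',(.5635,.3325),.03,.05,.145)
g=grab('top');X=cloud(g);show('stn',reg(X,255,312,205,265,.055,.066))
# well hole in top view: low points inside
Q=X[205:265,255:312].reshape(-1,3);m=(np.linalg.norm(Q[:,:2]-[.4548,-.069],axis=1)<.03)&(Q[:,2]<.05);show('hole',Q[m])
```

```text
[0.56166859 0.33307812 0.2277485 ] [-1.57068575e+00 -4.49851440e-04 -6.93455904e-02] [ 4.14670723e-01  2.71772306e-01  1.41800995e+00 -1.12257427e-04
  1.45136076e+00  4.84029639e-01]
tall 1077 mean [0.5632 0.333  0.1312] min [0.548 0.317 0.123] max [0.578 0.347 0.134] rect [563.1 332.3] [29.8 30.4] 59.8
tall all 1365 mean [0.5633 0.3353 0.1223] min [0.548 0.317 0.05 ] max [0.578 0.347 0.134] rect [562.8 332.1] [30.2 30.1] 85.6
stn 1332 mean [ 0.4554 -0.0692  0.0605] min [ 0.389 -0.136  0.055] max [ 0.523 -0.005  0.066] rect [456.  -69.6] [109.7 110.5] 15.1
hole 156 mean [ 0.4567 -0.0715  0.0312] min [ 0.437 -0.09   0.026] max [ 0.475 -0.052  0.05 ] rect [456.4 -71.3] [37.6 37.8] 89.5
```

View pics/w4.png

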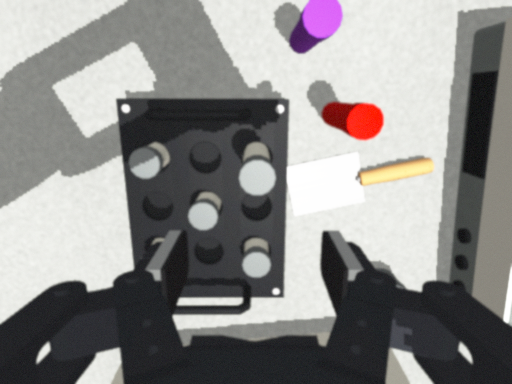

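The wrist view shows the tall cap at (257,177), with red at (365,120) and purple at (320,20) well clear of the jaws. I'll descend with the same cap-relative depth as before (TCP = top − 63 mm).

{"fn": "drive_tool", "kwargs": {"deltas": [{"delta_pos": [0.001, 0, -0.02], "twist": [0, 0, 0]}, {"delta_pos": [0.001, 0, -0.045], "twist": [0, 0, 0]}, {"delta_pos": [0.001, 0, -0.07], "twist": [0, 0, 0]}, {"delta_pos": [0.001, 0, -0.095], "twist": [0, 0, 0]}, {"delta_pos": [0.001, 0, -0.12], "twist": [0, 0, 0]}, {"delta_pos": [0.001, 0, -0.14], "twist": [0, 0, 0]}, {"delta_pos": [0.001, 0, -0.152], "twist": [0, 0, 0]}, {"delta_pos": [0.001, 0, -0.159], "twist": [0, 0, 0]}, {"delta_pos": [0.001, 0, -0.159], "twist": [0, 0, 0]}, {"delta_pos": [0.001, 0, -0.159], "twist": [0, 0, 0]}]}}

```text
t: 13.65
tool_pos: [0.5631, 0.3344, 0.0695]
tool_rot: [-1.57, -0.001, -0.068]
ft_force: [0.3, 0.6, 1.1]
opening: 0.0601
```

{"fn": "drive_tool", "kwargs": {"deltas": [{"delta_pos": [0, 0, 0], "twist": [0, 0, 0]}, {"delta_pos": [0, 0, 0], "twist": [0, 0, 0]}, {"delta_pos": [0, 0, 0], "twist": [0, 0, 0]}, {"delta_pos": [0, 0, 0], "twist": [0, 0, 0]}, {"delta_pos": [0, 0, 0], "twist": [0, 0, 0]}, {"delta_pos": [0, 0, 0], "twist": [0, 0, 0]}, {"delta_pos": [0, 0, 0], "twist": [0, 0, 0]}, {"delta_pos": [0, 0, 0], "twist": [0, 0, 0]}, {"delta_pos": [0, 0, 0], "twist": [0, 0, 0]}, {"delta_pos": [0, 0, 0], "twist": [0, 0, 0]}], "grip": 0.0}}

```text
t: 14.65
tool_pos: [0.5633, 0.3345, 0.0697]
tool_rot: [-1.57, -0.002, -0.068]
ft_force: [0.1, -0.6, 5.4]
opening: 0.0283
```

{"fn": "drive_tool", "kwargs": {"deltas": [{"delta_pos": [0, 0, 0.01], "twist": [0, 0, 0]}, {"delta_pos": [0, 0, 0.025], "twist": [0, 0, 0]}, {"delta_pos": [0, 0, 0.045], "twist": [0, 0, 0]}, {"delta_pos": [0, 0, 0.07], "twist": [0, 0, 0]}, {"delta_pos": [0, 0, 0.095], "twist": [0, 0, 0]}, {"delta_pos": [0, 0, 0.12], "twist": [0, 0, 0]}, {"delta_pos": [0, 0, 0.145], "twist": [0, 0, 0]}, {"delta_pos": [0, 0, 0.165], "twist": [0, 0, 0]}, {"delta_pos": [0, 0, 0.175], "twist": [0, 0, 0]}, {"delta_pos": [0, 0, 0.175], "twist": [0, 0, 0]}]}}

```text
t: 15.65
tool_pos: [0.5632, 0.3345, 0.246]
tool_rot: [-1.569, -0.003, -0.068]
ft_force: [-0.0, 0.5, -0.3]
opening: 0.0285
```

```bash
cat > held.py <<'E'
from m import *
s=read_state();T=s['tool_pos'];print(T,s['tool_rot'],s['opening'],s['ft_force'])
for n in('wrist','scene','top'):
    f=grab(n);P=cloud(f).reshape(-1,3);P=P[(np.linalg.norm(P[:,:2]-T[:2],axis=1)<.035)&(P[:,2]>T[2]-.07)&(P[:,2]<T[2]+.09)]
    print(n,'hist',np.histogram(P[:,2]-T[2],np.arange(-.07,.1,.01))[0], 'minz',np.percentile(P[:,2],[0,1,3]).round(4) if len(P) else '')
    c=np.array(f['xyz'])
    # fit axis: visible-surface centroid per height + push away from camera by mean front depth (r*pi/4)
    for lo in np.arange(-.055,.03,.02):
        q=P[(P[:,2]-T[2]>lo)&(P[:,2]-T[2]<lo+.02)]
        if len(q)<20: continue
        from scipy.optimize import least_squares
        r=least_squares(lambda p:np.hypot(q[:,0]-p[0],q[:,1]-p[1])-.014,q.mean(0)[:2]+ .01*(q.mean(0)-c)[:2]/np.linalg.norm((q.mean(0)-c)[:2]),loss='soft_l1',f_scale=.002)
        print('   z',(lo+.01+T[2]).round(3),'axis',r.x.round(4),'n',len(q))
E
python3 held.py
```

```text
[0.56323819 0.33451427 0.24595513] [-1.56904666 -0.00331755 -0.06795717] 0.028546807356335992 [-0.0051666   0.46767584 -0.2706016 ]
wrist hist [   0   84  132  151  169  203  232  274  331  376  596 1310 1586 6065
 1965 2439] minz [0.1882 0.2019 0.2225]
   z 0.201 axis [0.563 0.332] n 267
   z 0.221 axis [0.5627 0.332 ] n 346
   z 0.241 axis [0.5625 0.332 ] n 462
   z 0.261 axis [0.5622 0.3321] n 656
   z 0.281 axis [0.562  0.3343] n 1429
scene hist [  3  39  38  47  48  42  46  48  45  43  76  87 114 104  95  67] minz [0.1851 0.1888 0.1936]
   z 0.201 axis [0.5625 0.3338] n 84
   z 0.221 axis [0.5624 0.3339] n 91
   z 0.241 axis [0.5624 0.3338] n 93
   z 0.261 axis [0.5622 0.334 ] n 88
   z 0.281 axis [0.5661 0.3356] n 137
top hist [ 0 15 13 15 14 15 14 15 14 12 23 35 59 38 18  1] minz [0.1869 0.1875 0.1906]
   z 0.201 axis [0.5625 0.3335] n 25
   z 0.221 axis [0.5624 0.3334] n 29
   z 0.241 axis [0.5624 0.3334] n 27
   z 0.261 axis [0.562  0.3332] n 29
   z 0.281 axis [0.5625 0.3307] n 48
```

The tall tube is held upright, tilted under 1°, with its bottom at z≈0.187. I'll carry it over the screen (top 0.12).

{"fn": "drive_tool", "kwargs": {"deltas": [{"delta_pos": [-0.003, -0.012, 0], "twist": [0, 0, 0]}, {"delta_pos": [-0.009, -0.035, 0], "twist": [0, 0, 0]}, {"delta_pos": [-0.017, -0.065, 0], "twist": [0, 0, 0]}, {"delta_pos": [-0.026, -0.097, 0], "twist": [0, 0, 0]}, {"delta_pos": [-0.035, -0.13, 0], "twist": [0, 0, 0]}, {"delta_pos": [-0.043, -0.162, 0], "twist": [0, 0, 0]}, {"delta_pos": [-0.052, -0.195, 0], "twist": [0, 0, 0]}, {"delta_pos": [-0.061, -0.228, 0], "twist": [0, 0, 0]}, {"delta_pos": [-0.069, -0.26, 0], "twist": [0, 0, 0]}, {"delta_pos": [-0.077, -0.29, 0], "twist": [0, 0, 0]}]}}

```text
t: 16.8
tool_pos: [0.4838, 0.0423, 0.2423]
tool_rot: [-1.571, 0.002, -0.068]
ft_force: [1.1, -0.6, -0.4]
opening: 0.0291
```

{"fn": "drive_tool", "kwargs": {"deltas": [{"delta_pos": [-0.008, -0.03, 0], "twist": [0, 0, 0]}, {"delta_pos": [-0.015, -0.057, 0], "twist": [0, 0, 0]}, {"delta_pos": [-0.022, -0.082, 0], "twist": [0, 0, 0]}, {"delta_pos": [-0.027, -0.1, 0], "twist": [0, 0, 0]}, {"delta_pos": [-0.03, -0.11, 0], "twist": [0, 0, 0]}, {"delta_pos": [-0.03, -0.1125, 0], "twist": [0, 0, 0]}, {"delta_pos": [-0.03, -0.1125, 0], "twist": [0, 0, 0]}, {"delta_pos": [-0.03, -0.1125, 0], "twist": [0, 0, 0]}, {"delta_pos": [-0.03, -0.1125, 0], "twist": [0, 0, 0]}, {"delta_pos": [-0.03, -0.1125, 0], "twist": [0, 0, 0]}]}}

```text
t: 17.8
tool_pos: [0.4555, -0.0678, 0.2433]
tool_rot: [-1.571, 0.0, -0.067]
ft_force: [0.6, 0.2, -0.8]
opening: 0.0286
```

```bash
python3 held.py
python3 - <<'E'
from m import *
for n in('wrist','top','scene'):
    f=load(n);P=cloud(f).reshape(-1,3)
    m=(np.linalg.norm(P[:,:2]-[.455,-.069],axis=1)<.085)&(P[:,2]>.056)&(P[:,2]<.065);show(n+' stn',P[m])
f=load('scene');a=f['image'][90:240,180:330];w=load('wrist')['image']
cv2.imwrite('pics/f1.png',np.hstack([cv2.resize(a,(384,384)),w[:,80:480]])[:,:,::-1])
E
```

```text
[ 0.45550073 -0.06776443  0.24332281] [-1.57064795e+00  1.54074374e-04 -6.69017075e-02] 0.02855007777495836 [ 0.59462658  0.21682832 -0.83181283]
wrist hist [   0   89  135  145  173  202  232  274  327  383  597 1309 1579 6089
 1961 2402] minz [0.1855 0.199  0.2199]
   z 0.198 axis [ 0.4551 -0.0704] n 263
   z 0.218 axis [ 0.4549 -0.0703] n 354
   z 0.238 axis [ 0.4548 -0.0703] n 474
   z 0.258 axis [ 0.4546 -0.0702] n 647
   z 0.278 axis [ 0.4543 -0.0679] n 1433
scene hist [ 0 21 31 31 27 33 29 34 34 27 45 57 64 76 48 56] minz [0.1837 0.1878 0.1926]
   z 0.198 axis [ 0.455  -0.0676] n 55
   z 0.218 axis [ 0.455  -0.0678] n 66
   z 0.238 axis [ 0.4549 -0.0679] n 60
   z 0.258 axis [ 0.4541 -0.068 ] n 64
   z 0.278 axis [ 0.4563 -0.0664] n 89
top hist [0 0 0 0 0 0 0 0 0 0 0 0 0 0 0 0] minz 
wrist stn 8017 mean [ 0.4555 -0.0597  0.0596] min [ 0.387 -0.136  0.056] max [ 0.522 -0.001  0.063] rect [454.6 -68.9] [111.3 111.3] 15.0
top stn 293 mean [ 0.4611 -0.0351  0.0604] min [ 0.401 -0.126  0.056] max [ 0.505 -0.005  0.065] rect [442.5 -52.5] [139.7  72.5] 42.0
scene stn 594 mean [ 0.456  -0.0664  0.0601] min [ 0.388 -0.135  0.056] max [ 0.521 -0.011  0.065] rect [455.2 -65. ] [114.3 115. ] 15.5
```

View pics/f1.png

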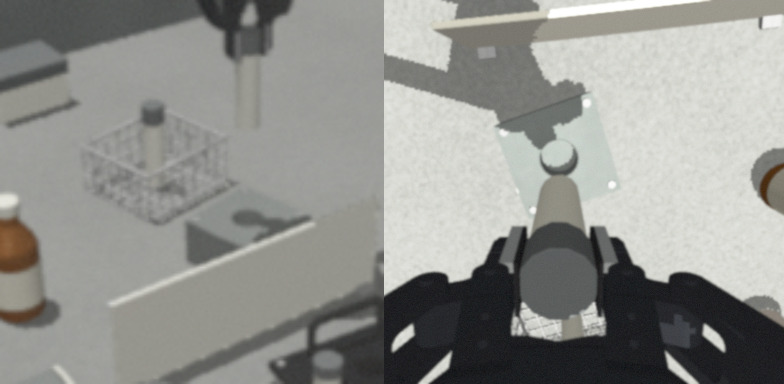

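The tube is upright over the well: its axis is at about (0.455,-0.069) against a station centre of (0.4546,-0.069). The bottom is at z≈0.185, so I'll lower it 0.115 m.

{"fn": "drive_tool", "kwargs": {"deltas": [{"delta_pos": [0, 0, -0.015], "twist": [0, 0, 0]}, {"delta_pos": [0, 0, -0.035], "twist": [0, 0, 0]}, {"delta_pos": [0, 0, -0.055], "twist": [0, 0, 0]}, {"delta_pos": [0, 0, -0.075], "twist": [0, 0, 0]}, {"delta_pos": [0, 0, -0.092], "twist": [0, 0, 0]}, {"delta_pos": [0, 0, -0.104], "twist": [0, 0, 0]}, {"delta_pos": [0, 0, -0.111], "twist": [0, 0, 0]}, {"delta_pos": [0, 0, -0.115], "twist": [0, 0, 0]}, {"delta_pos": [0, 0, -0.115], "twist": [0, 0, 0]}, {"delta_pos": [0, 0, -0.115], "twist": [0, 0, 0]}]}}

```text
t: 18.95
tool_pos: [0.4559, -0.0685, 0.1291]
tool_rot: [-1.571, -0.001, -0.068]
ft_force: [0.4, -0.6, 0.0]
opening: 0.0284
```

```bash
python3 held.py
python3 - <<'E'
from m import *
s=load('scene');w=load('wrist')
P=cloud(s).reshape(-1,3);T=read_state()['tool_pos']
q=P[(np.linalg.norm(P[:,:2]-[.455,-.069],axis=1)<.022)&(P[:,2]>.04)&(P[:,2]<.11)];print(np.histogram(q[:,2],np.arange(.04,.112,.004))[0])
# cap top by wrist
Z=cloud(w).reshape(-1,3);m=(np.linalg.norm(Z[:,:2]-[.455,-.069],axis=1)<.01)&(Z[:,2]>.16)&(Z[:,2]<.21);print('captop',np.median(Z[m,2]))
a=s['image'][120:210,215:305]
cv2.imwrite('pics/f2.png',np.hstack([cv2.resize(a,(384,384),interpolation=cv2.INTER_CUBIC),w['image'][:,80:480]])[:,:,::-1])
E
```

```text
[ 0.45591538 -0.06853529  0.1290547 ] [-1.57107151e+00 -1.10966795e-03 -6.79714296e-02] 0.028425109375039555 [ 0.40889863 -0.56902155  0.02943414]
wrist hist [2585   87  136  148  175  200  235  274  319  383  602 1316 1572 6079
 1952 2423] minz [0.0591 0.0592 0.0594]
   z 0.084 axis [ 0.4555 -0.0712] n 261
   z 0.104 axis [ 0.4554 -0.0712] n 352
   z 0.124 axis [ 0.4552 -0.0711] n 467
   z 0.144 axis [ 0.4549 -0.071 ] n 656
   z 0.164 axis [ 0.4548 -0.0687] n 1429
scene hist [81 20 24 26 23 24 29 23 32 23 39 50 57 68 44 47] minz [0.0591 0.0594 0.0598]
   z 0.084 axis [ 0.4561 -0.0685] n 51
   z 0.104 axis [ 0.456  -0.0691] n 53
   z 0.124 axis [ 0.4549 -0.0682] n 53
   z 0.144 axis [ 0.4555 -0.0686] n 51
   z 0.164 axis [ 0.4569 -0.0666] n 75
top hist [15  0  0  0  0  0  0  0  0  0  0  0  0  0  0  1] minz [0.0595 0.0595 0.0596]
[15 10  8 13  5  5  0  3  6 13 13  5 12  7 13 11  9]
captop 0.19083524533483298
```

View pics/f2.png

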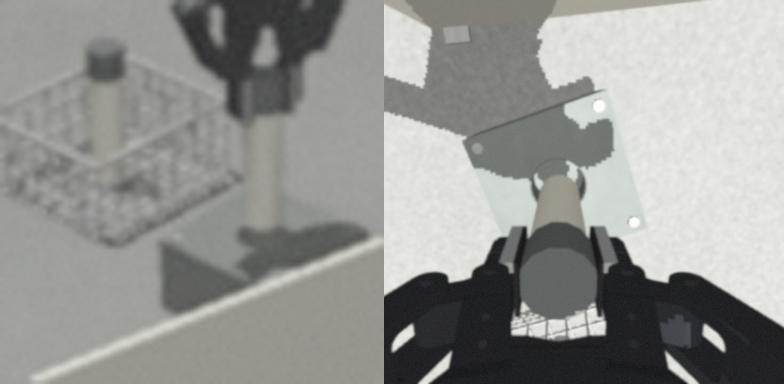

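The tube is upright and its bottom is about 10.8 mm above the well's mouth. I'll nudge it 1 mm in +y to split the difference between cameras, then hand in.

{"fn": "drive_tool", "kwargs": {"deltas": [{"delta_pos": [-0.001, 0.001, -0.001], "twist": [0, 0, 0]}, {"delta_pos": [-0.001, 0.001, -0.001], "twist": [0, 0, 0]}, {"delta_pos": [-0.001, 0.001, -0.001], "twist": [0, 0, 0]}, {"delta_pos": [-0.001, 0.001, -0.001], "twist": [0, 0, 0]}, {"delta_pos": [-0.001, 0.001, -0.001], "twist": [0, 0, 0]}, {"delta_pos": [-0.001, 0.001, -0.001], "twist": [0, 0, 0]}, {"delta_pos": [-0.001, 0.001, -0.001], "twist": [0, 0, 0]}, {"delta_pos": [-0.001, 0.001, -0.001], "twist": [0, 0, 0]}, {"delta_pos": [-0.001, 0.001, -0.001], "twist": [0, 0, 0]}, {"delta_pos": [-0.001, 0.001, -0.001], "twist": [0, 0, 0]}]}}

```text
t: 20.1
tool_pos: [0.4544, -0.0674, 0.1274]
tool_rot: [-1.571, 0.0, -0.068]
ft_force: [-1.5, -0.7, 0.1]
opening: 0.0286
```

```bash
python3 -c "
from bench import *
s=read_state();print(s['t'],s['tool_pos'],s['opening'],s['ft_force']);print(arm.finish_job())"
```

```text
20.1 [ 0.45437706 -0.06738333  0.12738311] 0.028642132325973305 [-1.53678633 -0.72813245  0.0646816 ]
the job is handed in; nothing more can be done
None
```

The finished tube is standing in the wire basket. The tall tube is held upright over the middle of the station's empty well, and I handed the job in at 20.1 s. I lifted it clear of the rack and carried it over the screen with about 65 mm to spare.

**First grasp:** the fingertips sit about 30 mm higher than the stated tool point. My first grip therefore caught only the top edge of the finished tube's cap, pressing with about 5 N. I opened, went 30 mm lower and gripped again. The tall tube was picked up using that corrected depth.

**Last checks:**
- **Height:** by camera, the tall tube's bottom was about 10.8 mm above the well's mouth. I then lowered it another 1–2 mm, which by the arm's reading leaves about 9 mm.
- **Tilt and contact:** it was tilted less than about 1°, and forces were near zero, so it was not touching the station.
- **Centring:** the wrist and scene cameras disagreed by about 2.5 mm in y on the tube's position. I moved it about 1 mm to split the difference, so it should be within about 2 mm of the well's centre.
- **Not checked:** I took no picture after that last small move. I also did not measure the other items again at the end, though nothing was seen to move.

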